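Ready the drop plate over the light gate

TASK

Get the free-fall timing run ready for the countdown: first push the blue light gate down its column until it rests fully on the red stop collar, then take the clear drop plate with two black bands and a yellow grip out of its rack and carry it over the things on the table to the gate. Hold it upright about 15 mm above the gate's fork, over the middle of the gap at the beam line and with its flat faces towards the two arms, so that it would fall straight through. Finish while holding it there, still and not touching the gate; never let the plate touch the gate, and leave the other plates and everything else on the table as they are.

Things in the scene. Friction and masses are not known exactly. Their poses are not given: they have to be found in the camera images.
- gate (a joint): height of the light gate above its stop, m: the gate's carrier slides up and down the upright column. 0 = resting on the red stop collar, at most 0.16. A brake holds it wherever it is left; pushing it down takes about 5 N plus a little for speed, and a push of 25 N against the stop does no harm
- gate_pad (a point): centre of the black thumb pad (22 x 36 mm) on top of the bridge joining the two arms of the blue fork: the place to push down. Moves with the gate. x axis from the fork's open end towards the column, z up. The bridge is 34 mm along x, 107 along y, 25 thick. The column (30 x 30 mm, 450 tall) has its axis 133 mm further along +x; the black sleeve round it (54 x 54 mm) stands 13 mm above the pad
- gate_centre (a point): middle of the fork's gap at the beam line (white lines on the arms), level with the arms' top faces, 57 mm from gate_pad along -x. Moves with the gate; 190 mm above the table when on its stop. x along the arms from the open end to the column, y across the gap, z up. The gap is 77 mm wide; the arms are 15 mm wide, 25 thick and end 45 mm from here on the open (-x) side
- plate_two_band: the drop plate to use: clear, two black bands, brass foot, yellow grip. Origin: centre of its underside; x along its 60 mm width, y through its thickness, z up. 100 mm tall, about 130 g. Foot 14 mm thick and tall, clear plate 5 mm thick, grip 14 mm thick from 76 to 100 mm up: take it by the grip, fingers closing along y. Same either way round. Stands loosely in a rack slot 18 mm deep
- plate_one_band: drop plate of the same size with one broad black band and a white grip, in another slot of the rack: leave alone. Origin and axes as plate_two_band
- plate_solid: drop plate of the same size, all black with a green grip, in another slot: leave alone. Origin and axes as plate_two_band
- rack: fixed wooden rack, 270 x 80 mm, 30 mm tall, with three slots in line along its x axis 78 mm apart; the slot floors are 12 mm above its origin (centre of its underside). Plates stand with their x along the rack's x
- tray: fixed pale blue-grey catch tray with a foam mat, below the gate, 230 x 290 mm over the rim, 81 mm tall. Origin: centre of its underside
- bottle: dark plastic bottle with red cap, 67 mm across, 196 mm tall, standing between rack and tray: leave alone. Origin: centre of its underside
- pencil_pot: orange pot, 76 mm across, pencils up to 170 mm high, standing between rack and tray: leave alone. Origin: centre of its underside
- ear_defenders: red ear defenders lying on the table, 80 mm high, beyond the bottle: leave alone. Origin: under the midpoint of the cups
- timer: grey timer box, 90 x 150 x 42 mm, right of the tray: leave alone. Origin: centre of its underside
- masses: stack of brass slotted masses on a hanger, 44 mm across, 123 mm tall, right of the tray: leave alone. Origin: centre of its underside

How it is judged:
On the way, in this order (a step that is already met when the one before it is completed fails the run):
1. the light gate rests on its red stop collar (value of joint gate below 0.004 m), for 0.2 s.
2. the two-band plate is lifted clear of its rack (z of plate_two_band in the frame of rack above 0.05 m and contact force between the fingers and plate_two_band above 0.5 N), for 0.1 s.
At the end, for the whole second after the job is handed in: Gate within 4 mm of its stop; plate in the fingers, still, not touching the gate, its underside 4 to 30 mm above the fork's arms, within 12 mm of the beam's middle along and across the gap, upright within 0.12 rad, its width along the arms within 0.17 rad (value of joint gate below 0.004 m and x of plate_two_band in the frame of gate_centre between -0.012 and 0.012 m and y of plate_two_band in the frame of gate_centre between -0.012 and 0.012 m and z of plate_two_band in the frame of gate_centre between 0.004 and 0.03 m and angle between plate_two_band's own z axis and vertical below 0.12 rad and angle between the x axis of plate_two_band and the x axis of gate_centre, either way round below 0.17 rad and linear speed of plate_two_band below 0.02 m/s and contact force between plate_two_band and the fingers above 0.5 N and contact force between plate_two_band and gate below 0.2 N); the arm keeps its last pose, push and grip.
It fails at once if the plate touches the light gate (contact force between plate_two_band and gate above 0.5 N).
It fails at once if another drop plate is moved more than 20 mm (distance of any of plate_one_band, plate_solid from where it was at the start of the episode above 0.02 m).
It fails at once if the bottle, pencil pot, ear defenders, timer or masses are moved more than 25 mm or knocked over (distance of any of bottle, pencil_pot, ear_defenders, timer, masses from where it was at the start of the episode above 0.025 m or angle between any of bottle, pencil_pot, masses's own z axis and vertical above 0.4 rad).
It also fails if it takes over 61 s, if anything falls off the work surface, if the arm or the gripper's body presses on something with over 40 N, if the wrist force passes 120 N, or if a joint passes its speed limit or range.

ROBOT

A 6-joint arm with a two-finger parallel gripper is mounted at the origin on the work surface. World frame = base frame: x ahead of the robot, y to its left, z up, the work surface at z = 0. Lengths are in m, angles in rad, forces in N, time in s.
With the tool pointing down it reaches from about 0.35 to 0.775 m from the base axis. Payload 7.3 kg.
Tool frame: the origin (TCP) lies at the centre of the arm's flange, where the gripper is bolted on; the fingertips stand 178 mm ahead of it and the grasp point (between the pads) lies 159 mm ahead of it; x points along the fingers, y is the direction in which the jaws open and shut, and the axes are right-handed (so a half turn about x gives the same grasp; the last joint's range is limited). The gripper opens to 92 mm and grips with 3 to 60 N. Pads are 19 mm wide; open, the fingers measure 130 mm over their backs; the gripper's body (75 mm by 190 mm) begins 47 mm behind the grasp point.
Start: joints at [1.131, 0.342, 1.524, -0, 1.275, -0.146], TCP at [0.152, 0.503, 0.405] pointing down, gripper open.
Joint ranges: [-2.53, 2.53], [-0.77, 2.02], [0.04, 2.7], [-1, 4.14], [0.28, 2.66], [-3.11, 3.11]. Speed limits (rad/s): [2.57, 2.57, 3.14, 3.14, 3.14, 3.14].

INTERFACE

Orientations are given as [roll, pitch, yaw] about the fixed x, y, z axes, in that order (R = Rz(yaw) Ry(pitch) Rx(roll)).
In Python, from cell import readout, cams, workorder gives the robot as it stands.
- The arm moves only by the shell command python3 -m inch 'ROWS' [FORCE]. ROWS is text: rows parted by semicolons, each of 5 numbers parted by spaces: the shift along the world's x, y, z in mm, then the turn about the world's z in rad, then the opening, from 0 (shut) to 1 (fully open). A call has 1 to 8 rows; each row shifts and turns the commanded pose from where the row before left it; what a row does not reach is not made up. A row lasts 1/12 s, in which the tool goes at most 41.7 mm and 7.16 degrees, less where a joint would pass 70% of its speed; a pose out of reach is approached as far as the arm can. A call is refused whole if a number of a shift passes 41.7 or a number of a turn 0.125, either way. A call with a gripper value outside its range is refused whole. The fingers move at their own pace and stop on an object; FORCE is the grip in N (left out, the last holds). Time passes only in rows, so rows that do not move let the fingers close. It gives the time, the measured TCP pose, the force and the opening at its end, in the units of the state.
- readout.observe(): the state, without advancing time (a new reading comes with each control period).
- cams.read_camera(name): name is "side" or "top"; returns a dict with "color" (400x640x3 uint8, red, green, blue), "fx", "fy", "cx", "cy" (pixels), "dist_coeffs" ([k1, k2, p1, p2, k3] as OpenCV has them; the pictures are not rectified), "world_to_cam" (4x4, takes a point from world to camera coordinates). Camera axes: x right, y down, z forward; pixel columns grow to the right and rows downward; lengths in m; the calibration is good to about 2 mm. A picture is of the moment at which its call begins. There is no depth.
- workorder.hand_in(): hands the job in, once; it reports no verdict.
The state is a dict: "time": time; "qpos": joint angles; "qvel": joint speeds; "joint_efforts": joint torques, N m; "tool_pos": TCP position; "tool_rot": TCP orientation; "contact_force": force on the tool from outside, world axes, zero at the start; "torque": the same for the moment, N m; "opening": finger opening in m.
Only numpy, scipy, OpenCV 4.12 (cv2) and the standard library are available. Lean on these libraries where they do the work, as an engineer would, in place of code of your own. Each camera call takes 0.05 s, during which the arm holds its last target.

## Working session

There is one attempt and no reset: what is moved stays moved. The work goes in short steps, Python scripts to look and compute and a shell command to move; the robot and the scene stay as the last step left them, time stands still between calls to the robot, and variables do not carry over. Pictures are saved under pics/ and viewed, and the job is handed in when it is done.

```bash
ls; mkdir -p pics; python3 - <<'E'
from cell import readout,cams
import cv2,numpy as np
print(readout.observe())
for n in("side","top"):
    c=cams.read_camera(n)
    cv2.imwrite(f"pics/{n}0.png",c["color"][:,:,::-1])
    np.savez(f"pics/{n}0.npz",**{k:np.array(v) for k,v in c.items()})
    print(n,c["fx"],c["fy"],c["cx"],c["cy"],c["dist_coeffs"],np.round(c["world_to_cam"],4).tolist())
E
```

```text
pics
{'time': 0.0, 'qpos': array([ 1.13099460e+00,  3.42731757e-01,  1.52499654e+00,  1.14138072e-05,
        1.27541669e+00, -1.46002409e-01]), 'qvel': array([-5.31062955e-04, -1.69802995e-04,  1.03471154e-03, -9.35627119e-04,
       -1.56822148e-03,  8.33059672e-05]), 'joint_efforts': array([-5.43943825e-04, -4.31248355e+01, -2.44217777e+01,  7.19388644e-02,
        5.59698092e-02, -1.19373485e-04]), 'tool_pos': array([0.15195766, 0.50239165, 0.40404722]), 'tool_rot': array([-1.72382956,  1.56924396, -2.01763221]), 'contact_force': array([-0.1273638 ,  0.15675915, -0.45628168]), 'torque': array([ 0.04293999, -0.01904316, -0.02818242]), 'opening': 0.09174809832059906}
side 413.8234597146986 413.8234597146986 323.91072404469224 195.88784402507775 [-0.05659794  0.          0.          0.          0.        ] [[0.6988, -0.7153, -0.0011, -0.5027], [-0.4765, -0.4644, -0.7465, 0.3307], [0.5335, 0.5222, -0.6654, 0.9858], [0.0, 0.0, 0.0, 1.0]]
top 435.801855469385 435.801855469385 327.60541979676594 193.36446290537165 [-0.10138647  0.          0.          0.          0.        ] [[0.0717, -0.9974, 0.0051, -0.1439], [-0.976, -0.0712, -0.2057, 0.5732], [0.2055, 0.0098, -0.9786, 1.3342], [0.0, 0.0, 0.0, 1.0]]
```

View pics/side0.png

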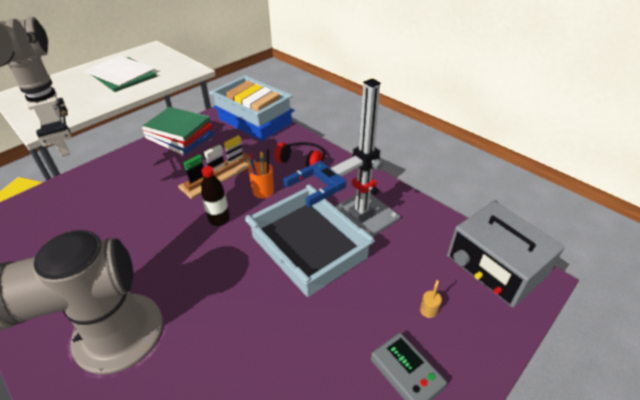

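View pics/top0.png

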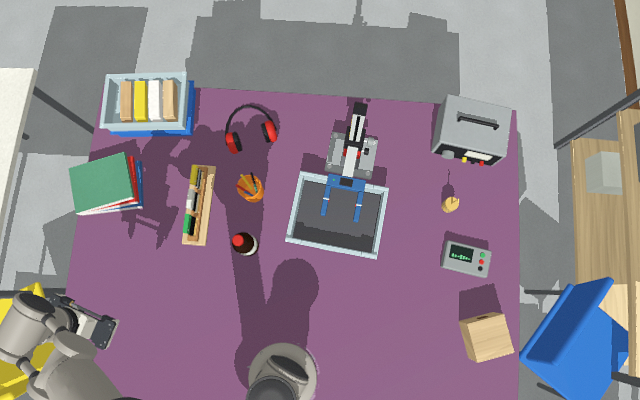

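The side view shows the rack at about (215,170), the pot at (262,180), the bottle at (214,195) and the gate fork at (320,180). The top view shows the rack at about (200,205) and the fork at (345,195). I'll zoom in next.

```bash
python3 - <<'E'
import cv2
s=cv2.imread("pics/side0.png");t=cv2.imread("pics/top0.png")
def z(im,x0,x1,y0,y1,f,n): cv2.imwrite(n,cv2.resize(im[y0:y1,x0:x1],None,fx=f,fy=f,interpolation=cv2.INTER_CUBIC))
z(s,270,410,70,240,3.5,"pics/zs_gate.png")
z(s,170,270,120,200,8,"pics/zs_rack.png")
z(t,290,400,95,225,4.5,"pics/zt_gate.png")
z(t,170,230,155,255,6,"pics/zt_rack.png")
E
```

```text
(no output)
```

View pics/zs_gate.png

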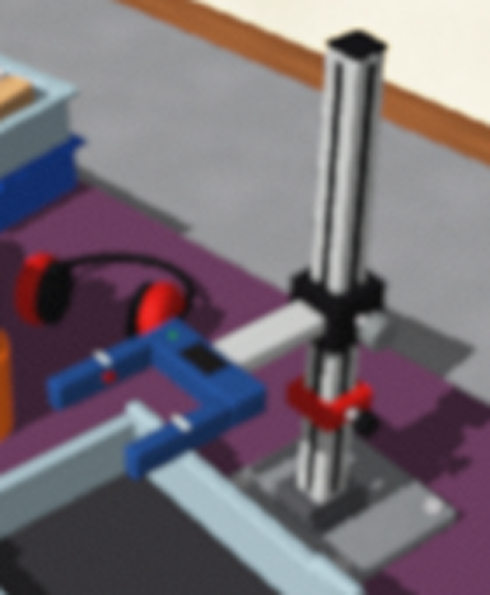

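View pics/zs_rack.png

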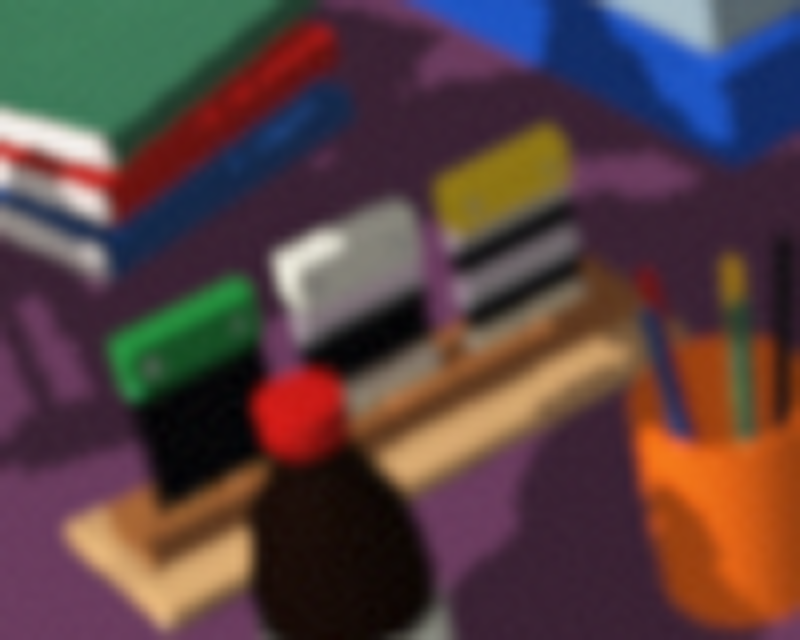

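View pics/zt_gate.png

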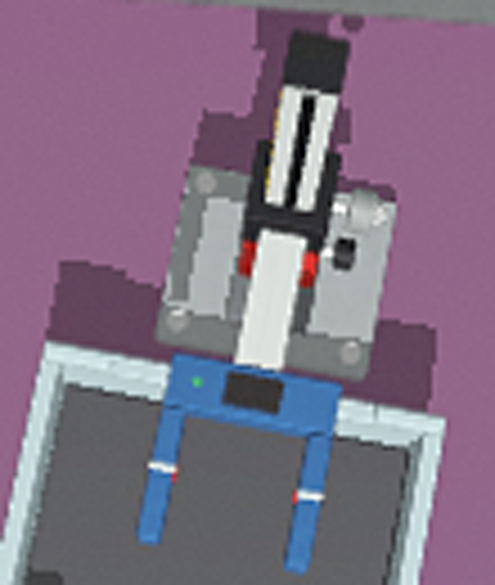

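View pics/zt_rack.png

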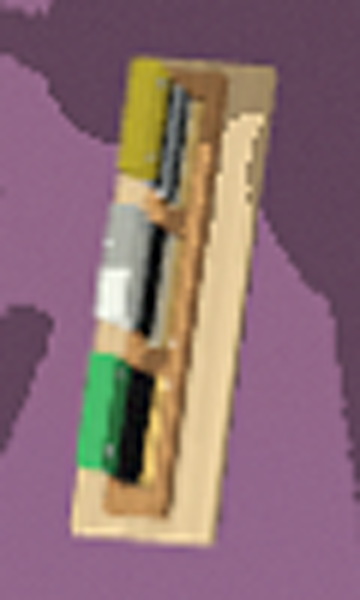

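The fork arms and white beam lines are clear in both crops. In the side crop the pad is at about (328,172), and in the top crop it is at about (346,182). The yellow plate is at the rack's far end. Next I'll measure these with masks.

```bash
cat > h.py <<'E'
import cv2,numpy as np
def load(n,i=0):
    d=np.load(f"pics/{n}{i}.npz"); return {k:d[k] for k in d.files}
def ray(c,uv):
    K=np.array([[c["fx"],0,c["cx"]],[0,c["fy"],c["cy"]],[0,0,1]],float)
    p=cv2.undistortPoints(np.array([[uv]],float),K,c["dist_coeffs"].astype(float))[0,0]
    W=c["world_to_cam"];R=W[:3,:3];o=-R.T@W[:3,3];d=R.T@np.array([p[0],p[1],1]);return o,d/np.linalg.norm(d)
def plane(c,uv,z):
    o,d=ray(c,uv);return o+d*(z-o[2])/d[2]
def tri(c1,a,c2,b):
    o1,d1=ray(c1,a);o2,d2=ray(c2,b)
    t=np.linalg.lstsq(np.c_[d1,-d2],o2-o1,rcond=None)[0]
    p,q=o1+d1*t[0],o2+d2*t[1];return (p+q)/2,np.linalg.norm(p-q)
def proj(c,P):
    W=c["world_to_cam"];K=np.array([[c["fx"],0,c["cx"]],[0,c["fy"],c["cy"]],[0,0,1]],float)
    r,_=cv2.Rodrigues(W[:3,:3]);return cv2.projectPoints(np.array([P],float),r,W[:3,3],K,c["dist_coeffs"].astype(float))[0][0,0]
def blobs(c,box,f,mn=3):
    x0,x1,y0,y1=box;im=c["color"][y0:y1,x0:x1].astype(int)
    m=f(im[...,0],im[...,1],im[...,2],cv2.cvtColor(im.astype(np.uint8),cv2.COLOR_RGB2HSV).astype(int)).astype(np.uint8)
    n,l,s,ce=cv2.connectedComponentsWithStats(m)
    out=[]
    for i in range(1,n):
        if s[i,4]>=mn:
            r=cv2.minAreaRect(np.argwhere(l==i)[:,::-1].astype(np.float32))
            out.append((ce[i]+[x0,y0],s[i,4],cv2.boxPoints(r)+[x0,y0]))
    return out
E
python3 - <<'E'
from h import *
S,T=load("side"),load("top")
def show(n,c,box,f,mn=3):
    for b in blobs(c,box,f,mn): print(n,np.round(b[0],1),b[1],np.round(b[2],1).tolist())
dark=lambda r,g,b,h:(r+g+b<150)
white=lambda r,g,b,h:(r>130)&(g>140)
yel=lambda r,g,b,h:(h[...,0]>22)&(h[...,0]<33)&(h[...,1]>150)&(h[...,2]>70)
blue=lambda r,g,b,h:(h[...,0]>100)&(h[...,0]<120)&(h[...,1]>130)
green=lambda r,g,b,h:(h[...,0]>50)&(h[...,0]<80)&(h[...,1]>130)
show("padS",S,(318,338,164,182),dark);show("padT",T,(335,358,172,190),dark)
show("lineS",S,(290,330,165,200),white);show("lineT",T,(320,366,192,210),white)
show("yS",S,(222,245,132,152),yel);show("yT",T,(185,205,160,190),yel)
show("blueS",S,(282,350,155,208),blue,30);show("blueT",T,(315,370,170,225),blue,30)
show("gT",T,(180,205,210,240),green,10);show("gS",S,(180,206,150,175),green,10)
E
```

```text
padS [327.6 172.1] 59 [[321.4, 170.7], [324.9, 166.3], [333.6, 173.3], [330.1, 177.7]]
lineS [299. 172.] 7 [[297.5, 171.5], [298.5, 170.5], [300.5, 172.5], [299.5, 173.5]]
lineS [303.8 191.4] 120 [[287.6, 190.8], [313.0, 183.2], [315.5, 191.7], [290.1, 199.3]]
lineS [321.3 190.3] 9 [[319.5, 189.5], [320.5, 188.5], [323.0, 191.0], [322.0, 192.0]]
lineT [326.  198.3] 9 [[323.0, 198.0], [328.0, 198.0], [328.0, 199.0], [323.0, 199.0]]
lineT [358.3 204.5] 11 [[356.0, 205.0], [356.0, 204.0], [361.0, 204.0], [361.0, 205.0]]
yS [232.2 142.3] 100 [[224.0, 143.0], [238.0, 136.0], [240.8, 141.6], [226.8, 148.6]]
yT [193.7 174.5] 117 [[189.3, 183.6], [192.1, 164.4], [198.4, 165.3], [195.6, 184.5]]
blueS [322.6 182.1] 774 [[290.1, 175.1], [329.9, 153.4], [347.3, 185.1], [307.5, 206.8]]
blueS [290.9 179. ] 144 [[281.4, 178.8], [297.0, 171.0], [301.0, 179.0], [285.4, 186.8]]
blueT [345.3 185.7] 500 [[323.4, 196.3], [327.9, 172.7], [365.7, 180.0], [361.1, 203.6]]
blueT [323.9 207.1] 84 [[320.1, 214.7], [322.7, 198.9], [327.9, 199.8], [325.2, 215.5]]
blueT [356.6 213.6] 84 [[352.6, 220.9], [355.7, 205.3], [360.7, 206.3], [357.6, 221.9]]
gT [186.8 223.3] 118 [[182.4, 232.2], [184.9, 213.6], [191.5, 214.5], [189.0, 233.1]]
gS [192.9 162.4] 164 [[182.8, 162.6], [199.6, 154.2], [203.8, 162.6], [187.0, 171.0]]
```

```bash
python3 - <<'E'
from h import *
S,T=load("side"),load("top")
dk=lambda r,g,b,h:(b<110)&(h[...,2]<110)&(abs(b-r)<40)
for b in blobs(T,(336,357,175,190),dk): print("padT",b[0],b[1],b[2].tolist())
b=blobs(T,(339,354,176,188),dk)
pad=max(b,key=lambda q:q[1])[0]
P,e=tri(S,(327.6,172.1),T,pad);print("pad",P,e)
A,e1=tri(S,(299,172),T,(326,198.3));B,e2=tri(S,(321.3,190.3),T,(358.3,204.5))
print("lines",A,e1,B,e2,np.linalg.norm(A-B)," expected 92", "mid",(A+B)/2)
m=(A+B)/2; d=P-m; print("pad-mid",d,np.linalg.norm(d[:2]),"expect57; yaw",np.degrees(np.arctan2(d[1],d[0])), "yaw lines",np.degrees(np.arctan2((A-B)[1],(A-B)[0]))-90)
# yellow: top face z=.112 ; top-view edges
print("yellow tri",tri(S,(232.2,142.3),T,(193.7,174.5)))
for uv in [(189.3,183.6),(192.1,164.4),(198.4,165.3),(195.6,184.5)]: print("T z.112",plane(T,uv,.112))
for uv in [(182.4,232.2),(184.9,213.6),(191.5,214.5),(189,233.1)]: print("green",plane(T,uv,.112))
for uv in [(238,136),(224,143)]: print("S",plane(S,uv,.112))
# rack corners top z=.03 from zoomed crop
for u in [(132,57),(275,67),(213,545),(72,534)]:
    uv=(170+u[0]/6-.4,155+u[1]/6-.4); print("rack",uv,plane(T,uv,.03))
E
```

```text
padT [354.71428571 176.57142857] 7 [[353.0, 176.0], [356.0, 176.0], [356.0, 177.0], [353.0, 177.0]]
padT [345.96774194 181.70967742] 93 [[338.80769205093384, 183.96153831481934], [340.2307686805725, 176.8461536169052], [352.73076820373535, 179.34615325927734], [351.3076915740967, 186.46153831481934]]
padT [337.5 189. ] 4 [[339.0, 189.0], [339.0, 189.0], [336.0, 189.0], [336.0, 189.0]]
pad [ 0.57838624 -0.15204987  0.24943727] 0.001277000361017769
lines [ 0.52753556 -0.10031269  0.25000251] 0.0011740649217614944 [ 0.5169228  -0.18997334  0.24942392] 0.0008944117991931181 0.09028841456286564  expected 92 mid [ 0.52222918 -0.14514302  0.24971321]
pad-mid [ 0.05615706 -0.00690685 -0.00027594] 0.05658021129698597 expect57; yaw -7.011687509290282 yaw lines -6.75045467410429
yellow tri (array([0.60272976, 0.3232578 , 0.10247199]), np.float64(0.0007385813516687425))
T z.112 [0.57079115 0.32984799 0.112     ]
T z.112 [0.63305016 0.32959453 0.112     ]
T z.112 [0.63152474 0.30904717 0.112     ]
T z.112 [0.56936295 0.30949315 0.112     ]
green [0.41807273 0.33069429 0.112     ]
green [0.47573669 0.33067698 0.112     ]
green [0.47452438 0.3096603  0.112     ]
green [0.41694839 0.30984216 0.112     ]
S [0.63183261 0.32782504 0.112     ]
S [0.57323563 0.32762746 0.112     ]
rack (191.6, 164.1) [0.65505617 0.35927557 0.03      ]
rack (215.43333333333334, 165.76666666666665) [0.65491618 0.27782603 0.03      ]
rack (205.1, 245.4333333333333) [0.38909391 0.27869293 0.03      ]
rack (181.6, 243.6) [0.38881032 0.35628935 0.03      ]
```

```bash
cat >> h.py <<'E'
def st():
    from cell import readout
    from scipy.spatial.transform import Rotation as Ro
    s=readout.observe();R=Ro.from_euler("xyz",s["tool_rot"]).as_matrix()
    print("t %.2f"%s["time"],"TCP",np.round(s["tool_pos"],4),"point",np.round(R[:,0],3),"jawdeg %.2f"%np.degrees(np.arctan2(R[1,1],R[0,1])),"F",np.round(s["contact_force"],1),"open %.4f"%s["opening"],"q6 %.2f"%s["qpos"][5])
    return s,R
E
python3 - <<'E'
from h import *
S,T=load("side"),load("top")
st()
print("camT",ray(T,(0,0))[0],"camS",ray(S,(0,0))[0])
org=lambda r,g,b,h:(h[...,0]>5)&(h[...,0]<16)&(h[...,1]>190)&(h[...,2]>90)
red=lambda r,g,b,h:((h[...,0]<5)|(h[...,0]>174))&(h[...,1]>190)&(h[...,2]>120)
for n,c,bx in(("S",S,(240,285,150,205)),("T",T,(230,270,165,210))):
    for b in blobs(c,bx,org,10): print("pot",n,b[0],b[1],b[2].round(1).tolist())
for n,c,bx in(("S",S,(195,225,160,185)),("T",T,(228,262,228,260))):
    for b in blobs(c,bx,red,10): print("cap",n,b[0],b[1])
    q=blobs(c,bx,red,10)
print(plane(T,blobs(T,(228,262,228,260),red,10)[0][0],.19))
print("pot T rough @.1",plane(T,(250,187),.1))
for x,y in((.601,.323),): print("yellow grip reproj",proj(T,(.601,.323,.112)),proj(S,(.601,.323,.112)))
for u in [(132,57),(275,67),(213,545),(72,534)]:
    print("rack z.012",plane(T,(170+u[0]/6-.4,155+u[1]/6-.4),.012))
E
```

```text
t 0.10 TCP [0.152  0.5024 0.4041] point [-0.001 -0.001 -1.   ] jawdeg 73.17 F [-0.7 -0.4  0.2] open 0.0916 q6 -0.15
camT [ 0.29555017 -0.11582747  1.42426328] camS [-0.017016   -0.72079871  0.90228446]
pot S [261.57048093 181.05804312] 603 [[249.0, 162.0], [272.0, 162.0], [272.0, 197.0], [249.0, 197.0]]
pot T [246.93661972 184.14788732] 142 [[236.7, 183.2], [245.8, 171.7], [262.3, 184.7], [253.3, 196.2]]
pot T [257.27692308 191.27692308] 130 [[246.8, 199.7], [254.0, 176.0], [266.7, 179.9], [259.5, 203.6]]
pot T [242.59574468 192.85106383] 47 [[235.5, 190.2], [238.2, 186.8], [250.0, 196.0], [247.4, 199.4]]
cap S [206.62921348 171.06741573] 89
cap T [237.32222222 239.91111111] 90
[0.40120877 0.14286219 0.19      ]
pot T rough @.1 [0.57628904 0.14056624 0.1       ]
yellow grip reproj [192.74864825 174.3834453 ] [231.53056796 140.18635263]
rack z.012 [0.65969741 0.36540918 0.012     ]
rack z.012 [0.65955561 0.28290811 0.012     ]
rack z.012 [0.39030157 0.2837862  0.012     ]
rack z.012 [0.39001431 0.3623844  0.012     ]
```

```bash
python3 -m inch '0 0 25 0 0;0 0 35 0.0865 0;0 0 36 0.0865 0;18 -27 0 0 0;18 -27 0 0 0;18 -27 0 0 0;18 -27 0 0 0;18 -27 0 0 0' 30 ; python3 -m inch '18 -27 0 0 0;18 -27 0 0 0;18 -27 0 0 0;18 -27 0 0 0;18 -27 0 0 0;18 -27 0 0 0;18 -27 0 0 0;18 -27 0 0 0'
```

```text
time: 0.77
tool_pos: [0.2424, 0.3662, 0.5004]
tool_rot: [-2.152, 1.57, -2.272]
contact_force: [0.8, 0.8, -0.2]
opening: 0.0429
time: 1.43
tool_pos: [0.3865, 0.15, 0.5006]
tool_rot: [2.988, 1.57, 2.867]
contact_force: [0.7, 0.8, 0.0]
opening: 0.0004
```

```bash
python3 -m inch '18 -27 0 0 0;18 -27 0 0 0;18 -27 0 0 0;18 -27 0 0 0;18 -27 0 0 0;18 -27 0 0 0;18 -27 0 0 0;18 -27 0 0 0'; python3 -m inch '18 -27 0 0 0;18 -27 0 0 0;0 0 0 0 0;0 0 0 0 0'; python3 -c "from h import *;st()"
```

```text
time: 2.1
tool_pos: [0.5306, -0.066, 0.5003]
tool_rot: [2.804, 1.57, 2.683]
contact_force: [0.2, 0.3, -0.2]
opening: 0.0006
time: 2.43
tool_pos: [0.5666, -0.1199, 0.4992]
tool_rot: [2.861, 1.568, 2.738]
contact_force: [0.4, 0.1, -0.3]
opening: 0.0001
t 2.43 TCP [ 0.5666 -0.1199  0.4992] point [-0.002  0.001 -1.   ] jawdeg 82.95 F [ 0.4  0.1 -0.3] open 0.0001 q6 -1.79
```

```bash
python3 -m inch '6 -16 0 0 0;6 -16 0 0 0;0 0 -20 0 0;0 0 -25 0 0;0 0 -10 0 0;0 0 -6 0 0;0 0 -6 0 0;0 0 0 0 0'; python3 -m inch '0 0 -6 0 0;0 0 -6 0 0;0 0 -6 0 0;0 0 -6 0 0;0 0 -5 0 0;0 0 -5 0 0;0 0 -5 0 0;0 0 0 0 0';python3 - <<'E'
from h import *
from cell import cams
st()
c=cams.read_camera("side");cv2.imwrite("pics/side1.png",cv2.resize(c["color"][70:240,270:410,::-1],None,fx=3.5,fy=3.5,interpolation=cv2.INTER_CUBIC))
E
```

```text
time: 3.1
tool_pos: [0.5779, -0.1499, 0.4335]
tool_rot: [2.621, 1.57, 2.501]
contact_force: [0.5, 0.2, 0.3]
opening: 0.0001
time: 3.77
tool_pos: [0.5782, -0.1504, 0.3947]
tool_rot: [0.006, 1.569, -0.115]
contact_force: [0.9, 0.2, -0.4]
opening: 0.0007
t 3.77 TCP [ 0.5782 -0.1504  0.3947] point [ 0.001 -0.    -1.   ] jawdeg 83.08 F [ 0.9  0.2 -0.4] open 0.0007 q6 -1.83
```

View pics/side1.png

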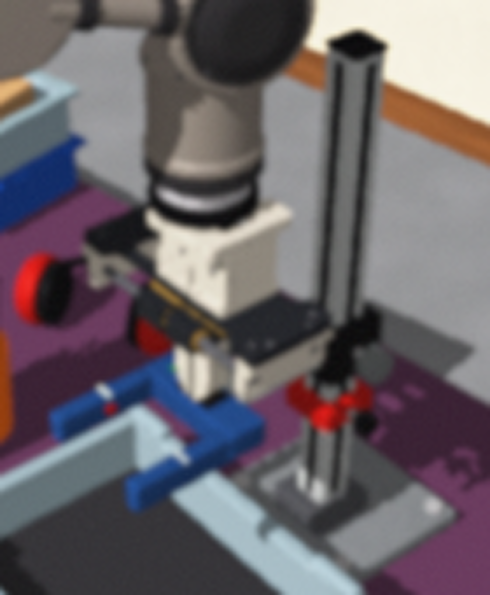

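The picture shows the fingers on the pad at about (330,180) in the full frame, and the gate already lower. I'll keep pushing.

```bash
python3 -m inch '0 0 -6 0 0;0 0 -6 0 0;0 0 -6 0 0;0 0 -3 0 0'; python3 -m inch '0 0 -2 0 0;0 0 0 0 0'; python3 -m inch '0 0 -2 0 0;0 0 0 0 0'; python3 -m inch '0 0 -1 0 0;0 0 0 0 0'; python3 -m inch '0 0 -1 0 0;0 0 0 0 0'
```

```text
time: 4.15
tool_pos: [0.578, -0.1505, 0.3738]
tool_rot: [-0.14, 1.57, -0.261]
contact_force: [-1.3, 0.8, 5.7]
opening: 0.0005
time: 4.32
tool_pos: [0.578, -0.1505, 0.3717]
tool_rot: [0.265, 1.571, 0.144]
contact_force: [0.7, 0.1, 0.8]
opening: 0.0004
time: 4.48
tool_pos: [0.578, -0.1505, 0.3698]
tool_rot: [0.014, 1.571, -0.107]
contact_force: [1.0, 0.0, 3.2]
opening: 0.0003
time: 4.65
tool_pos: [0.578, -0.1505, 0.3689]
tool_rot: [0.018, 1.57, -0.102]
contact_force: [-0.3, 0.7, 4.5]
opening: 0.0005
time: 4.82
tool_pos: [0.578, -0.1505, 0.3682]
tool_rot: [-0.188, 1.57, -0.309]
contact_force: [0.1, 0.8, 6.7]
opening: 0.0002
```

```bash
python3 -m inch '0 0 -1 0 0;0 0 0 0 0'; python3 -m inch '0 0 -1 0 0;0 0 0 0 0'; python3 -m inch '0 0 -1 0 0;0 0 0 0 0;0 0 0 0 0'
```

```text
time: 4.98
tool_pos: [0.5779, -0.1504, 0.3682]
tool_rot: [-0.293, 1.569, -0.413]
contact_force: [-2.6, 1.7, 12.5]
opening: 0.0006
time: 5.15
tool_pos: [0.5778, -0.1504, 0.3681]
tool_rot: [-0.287, 1.569, -0.407]
contact_force: [-5.3, 1.0, 16.8]
opening: 0.0006
time: 5.4
tool_pos: [0.5777, -0.1503, 0.368]
tool_rot: [-0.304, 1.568, -0.424]
contact_force: [-6.4, 2.1, 20.7]
opening: 0.0004
```

The tool stopped at z=0.368, which is 190 + 178 mm, with 20 N of force, so the gate is on its stop. Now I'll retreat, open the fingers and move over the plate.

```bash
python3 -m inch '0 0 15 0 0;0 0 30 0 0;0 0 35 0 0;0 0 35 0 0;0 0 25 0 1;2 30 0 0.06 1;2 36 0 0.06 1;2 36 0 0 1'; python3 -m inch '2 37 0 0 1;2 37 0 0 1;2 37 0 0 1;2 37 0 0 1;2 37 0 0 1;2 37 0 0 1;2 37 0 0 1;2 37 0 0 1'; python3 -m inch '2 36 0 0 1;0 30 0 0 1;0 15 0 0 1;0 0 0 0 1;0 0 0 0 1';python3 - <<'E'
from h import *
from cell import cams
st()
for n in("side","top"):
    c=cams.read_camera(n);cv2.imwrite(f"pics/{n}2.png",c["color"][:,:,::-1]);np.savez(f"pics/{n}2.npz",**{k:np.array(v) for k,v in c.items()})
    x=(270,410,70,240) if n=="side" else (290,400,95,225)
    cv2.imwrite(f"pics/z{n}2.png",cv2.resize(c["color"][x[2]:x[3],x[0]:x[1],::-1],None,fx=3.5,fy=3.5,interpolation=cv2.INTER_CUBIC))
E
```

```text
time: 6.07
tool_pos: [0.5839, -0.0481, 0.5043]
tool_rot: [2.927, 1.57, 2.927]
contact_force: [0.1, 0.5, 0.0]
opening: 0.0226
time: 6.73
tool_pos: [0.5999, 0.2493, 0.5039]
tool_rot: [-2.809, 1.569, -2.809]
contact_force: [0.8, -0.1, -1.2]
opening: 0.0759
time: 7.15
tool_pos: [0.602, 0.3293, 0.5033]
tool_rot: [-2.588, 1.569, -2.587]
contact_force: [0.3, -0.1, -0.5]
opening: 0.0913
t 7.15 TCP [0.602  0.3293 0.5033] point [-0.002 -0.001 -1.   ] jawdeg 90.04 F [ 0.3 -0.1 -0.5] open 0.0913 q6 -1.18
```

View pics/zside2.png

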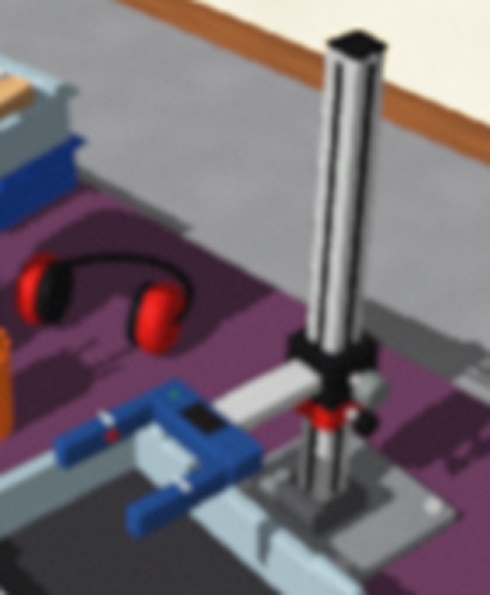

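View pics/side2.png

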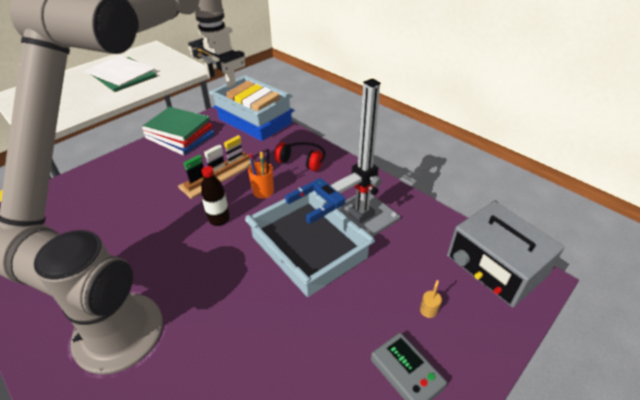

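View pics/top2.png

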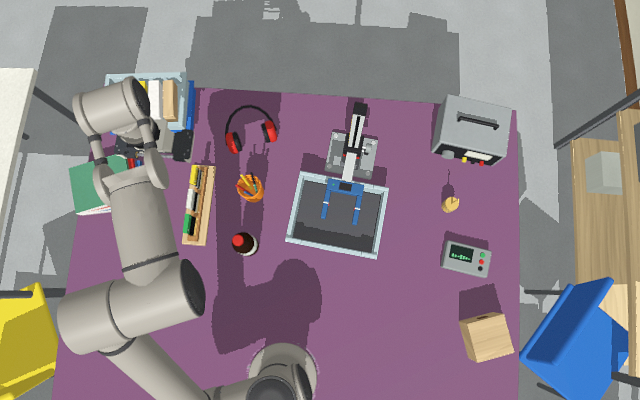

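The sleeve now sits on the red collar at about (362,186) in the side view, and both views are unobstructed. I'll re-measure the gate and the grip.

```bash
python3 - <<'E'
from h import *
S,T=load("side",2),load("top",2)
white=lambda r,g,b,h:(h[...,1]<85)&(h[...,2]>125)
for n,c,bs in(("S",S,((295,305,184,194),(316,327,203,212))),("T",T,((319,331,198,212),(350,364,204,216)))):
  for bx in bs:
    for b in blobs(c,bx,white,3): print(n,b[0].round(1),b[1],b[2].round(1).tolist())
dk=lambda r,g,b,h:(b<110)&(h[...,2]<110)&(abs(b-r)<40)
for n,c,bx in(("S",S,(318,338,180,198)),("T",T,(338,353,180,192))):
  for b in blobs(c,bx,dk,20): print("pad",n,b[0].round(1),b[1],plane(c,b[0],.19))
yel=lambda r,g,b,h:(h[...,0]>22)&(h[...,0]<33)&(h[...,1]>150)&(h[...,2]>70)
for b in blobs(S,(222,245,132,152),yel,20)+blobs(T,(185,205,160,190),yel,20): print(b[0],b[1])
E
```

```text
S [299.8 188.7] 11 [[298.0, 188.0], [299.5, 186.5], [302.5, 189.5], [301.0, 191.0]]
S [319.5 205.4] 45 [[316.0, 203.0], [324.0, 203.0], [324.0, 209.0], [316.0, 209.0]]
T [325.5 202.1] 11 [[322.7, 202.2], [323.1, 200.8], [328.2, 202.1], [327.9, 203.5]]
T [357.4 208.2] 11 [[354.6, 207.8], [355.4, 206.2], [360.2, 208.6], [359.4, 210.2]]
pad S [328.2 186.3] 92 [ 0.58950385 -0.14326947  0.19      ]
pad T [345.  186.2] 85 [ 0.57952108 -0.15222226  0.19      ]
[232.27522936 141.96330275] 109
[193.61538462 174.70940171] 117
```

```bash
python3 - <<'E'
from h import *
S,T=load("side",2),load("top",2)
A=plane(T,(325.5,202.1),.19);B=plane(T,(357.4,208.2),.19);print("top",A,B,(A+B)/2,np.linalg.norm(A-B),np.degrees(np.arctan2((A-B)[1],(A-B)[0]))-90)
print(tri(S,(299.8,188.7),T,(325.5,202.1)), plane(S,(299.8,188.7),.19))
m=(A+B)/2;p=np.array([.57952,-.15222,.19]);d=p-m;print(np.linalg.norm(d),np.degrees(np.arctan2(d[1],d[0])))
print("pad on stop side pred",proj(S,p),proj(S,m))
E
python3 -m inch '0 -6 -30 0 1;0 0 -40 0 1;0 0 -40 0 1;0 0 -40 0 1;0 0 -40 0 1;0 0 -25 0 1;0 0 0 0 1'
```

```text
top [ 0.52867291 -0.09923274  0.19      ] [ 0.51752284 -0.19203697  0.19      ] [ 0.52309787 -0.14563486  0.19      ] 0.09347164992885608 -6.851028198399675
(array([ 0.52787068, -0.09913932,  0.19313689]), np.float64(0.0004939577754729723)) [ 0.53004908 -0.09628488  0.19      ]
0.05680510813823363 -6.656991629963798
pad on stop side pred [328.07164723 189.59223274] [310.98434952 198.71545311]
time: 7.83
tool_pos: [0.6009, 0.3202, 0.2831]
tool_rot: [-2.747, 1.559, -2.75]
contact_force: [-0.9, -0.1, -0.8]
opening: 0.092
```

```bash
python3 -m inch '0 0 -12 0 1;0 0 -11 0 1;0 0 0 0 1;0 0 0 0 1'; python3 - <<'E'
from h import *
from cell import cams
st()
c=cams.read_camera("side");cv2.imwrite("pics/side3.png",cv2.resize(c["color"][100:200,170:270,::-1],None,fx=6,fy=6,interpolation=cv2.INTER_CUBIC))
E
```

```text
time: 8.17
tool_pos: [0.6023, 0.3224, 0.2677]
tool_rot: [0.421, 1.569, 0.42]
contact_force: [0.6, -0.7, 0.2]
opening: 0.0912
t 8.17 TCP [0.6023 0.3224 0.2677] point [ 0.001  0.001 -1.   ] jawdeg 89.94 F [ 0.6 -0.7  0.2] open 0.0912 q6 -1.19
```

View pics/side3.png

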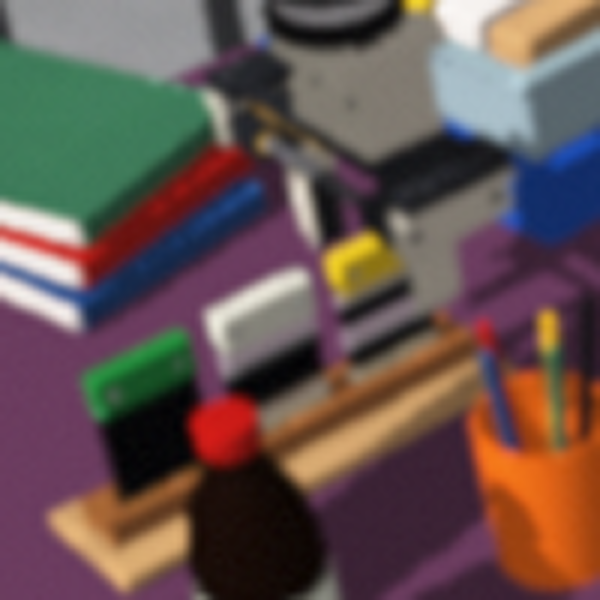

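The yellow grip, at about (229,143) in the full frame, lies between the fingers and the neighbouring plates are clear. I'll go 7 mm lower and close gently.

```bash
python3 -m inch '0 0 -7 0 1;0 0 0 0 0.5;0 0 0 0 0.3;0 0 0 0 0.1;0 0 0 0 0.1;0 0 0 0 0.1;0 0 0 0 0.1;0 0 0 0 0.1' 8; python3 -m inch '0 0 0 0 0.05;0 0 0 0 0;0 0 0 0 0'; python3 -c "from h import *;st()"
```

```text
time: 8.88
tool_pos: [0.602, 0.3225, 0.2598]
tool_rot: [0.859, 1.571, 0.858]
contact_force: [0.8, 0.7, -0.4]
opening: 0.0495
time: 9.13
tool_pos: [0.602, 0.3225, 0.2597]
tool_rot: [2.366, 1.571, 2.366]
contact_force: [-0.4, -0.3, -0.5]
opening: 0.0299
t 9.13 TCP [0.602  0.3225 0.2597] point [-0.  0. -1.] jawdeg 89.95 F [-0.4 -0.3 -0.5] open 0.0299 q6 -1.19
```

```bash
python3 -m inch '0 0 0 0 0;0 0 0 0 0;0 0 0 0 0;0 0 0 0 0'; python3 -m inch '0 0 0 0 0;0 0 0 0 0;0 0 0 0 0' 30; python3 -c "from h import *;st()"
```

```text
time: 9.47
tool_pos: [0.602, 0.3227, 0.2597]
tool_rot: [1.221, 1.57, 1.22]
contact_force: [1.3, 0.9, 0.8]
opening: 0.0141
time: 9.72
tool_pos: [0.602, 0.3229, 0.2597]
tool_rot: [1.324, 1.57, 1.323]
contact_force: [0.1, 5.0, -1.4]
opening: 0.0142
t 9.72 TCP [0.602  0.3229 0.2597] point [ 0.     0.001 -1.   ] jawdeg 89.96 F [ 0.1  5.  -1.4] open 0.0142 q6 -1.19
```

```bash
python3 -m inch '0 1 0 0 0;0 0 0 0 0'; python3 -m inch '0 0 8 0 0;0 0 10 0 0;0 0 12 0 0;0 0 15 0 0;0 0 15 0 0;0 0 0 0 0;0 0 0 0 0'; python3 - <<'E'
from h import *
from cell import cams
st()
c=cams.read_camera("side");cv2.imwrite("pics/side4.png",cv2.resize(c["color"][80:200,170:270,::-1],None,fx=5,fy=5,interpolation=cv2.INTER_CUBIC))
E
```

```text
time: 9.88
tool_pos: [0.602, 0.3236, 0.2597]
tool_rot: [-1.626, 1.571, -1.627]
contact_force: [1.0, 2.3, -0.5]
opening: 0.0141
time: 10.47
tool_pos: [0.6022, 0.3232, 0.3217]
tool_rot: [0.169, 1.568, 0.169]
contact_force: [0.1, -0.4, -1.8]
opening: 0.0135
t 10.47 TCP [0.6022 0.3232 0.3217] point [ 0.003  0.001 -1.   ] jawdeg 89.94 F [ 0.1 -0.4 -1.8] open 0.0135 q6 -1.19
```

View pics/side4.png

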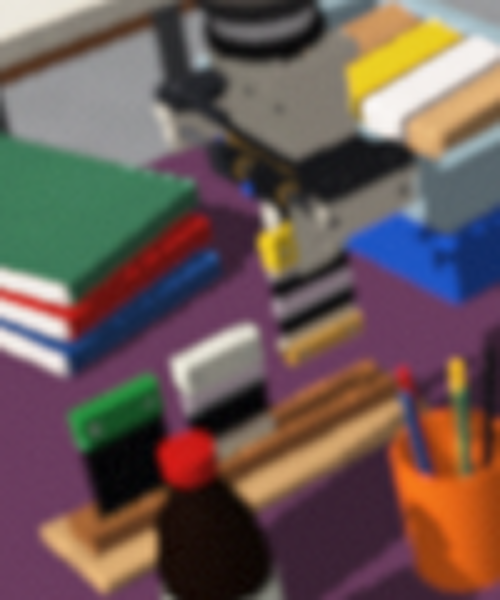

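The plate is lifted upright, at about (231,140) in the full frame, and clear of the rack, with the other plates undisturbed. Next I'll raise it and carry it across.

```bash
python3 -m inch '0 0 15 0 0;0 0 25 0 0;0 0 30 0 0;0 0 35 0 0;0 0 35 0 0;0 0 25 0 0;0 0 15 0 0;0 -10 0 0 0'; python3 -m inch '-3 -18 0 0 0;-4 -25 0 0 0;-5 -30 0 -0.02 0;-6 -30 0 -0.02 0;-6 -30 0 -0.02 0;-6 -30 0 -0.02 0;-6 -30 0 -0.02 0;-6 -30 0 -0.019 0'; python3 -m inch '-6 -30 0 0 0;-6 -30 0 0 0;-6 -30 0 0 0;-6 -30 0 0 0;-5 -30 0 0 0;-4 -26 0 0 0;-4 -20 0 0 0;0 -10 0 0 0'; python3 -m inch '0 0 0 0 0;0 0 0 0 0;0 0 0 0 0'; python3 -c "from h import *;st()"
```

```text
time: 11.18
tool_pos: [0.6016, 0.3144, 0.5028]
tool_rot: [0.451, 1.565, 0.452]
contact_force: [-0.4, 1.1, -1.6]
opening: 0.0136
time: 11.85
tool_pos: [0.5591, 0.0884, 0.4972]
tool_rot: [-2.879, 1.567, -3.0]
contact_force: [1.2, -0.5, -0.4]
opening: 0.0138
time: 12.52
tool_pos: [0.5218, -0.1182, 0.4975]
tool_rot: [-3.098, 1.567, 3.063]
contact_force: [0.3, 0.0, -1.6]
opening: 0.0138
time: 12.77
tool_pos: [0.5231, -0.1146, 0.4991]
tool_rot: [2.474, 1.569, 2.355]
contact_force: [0.6, 0.1, -0.7]
opening: 0.0141
t 12.77 TCP [ 0.5231 -0.1146  0.4991] point [-0.001  0.001 -1.   ] jawdeg 83.18 F [ 0.6  0.1 -0.7] open 0.0141 q6 -1.81
```

```bash
python3 -m inch '0 -10 0 0 0;0 -14 0 0 0;0 -7 0 0 0;0 0 0 0 0;0 0 0 0 0;0 0 0 0 0'; python3 - <<'E'
from h import *
from cell import cams
st()
for n in("side","top"):
    c=cams.read_camera(n);np.savez(f"pics/{n}5.npz",**{k:np.array(v) for k,v in c.items()})
    x=(270,410,70,240) if n=="side" else (290,400,95,225)
    cv2.imwrite(f"pics/z{n}5.png",cv2.resize(c["color"][x[2]:x[3],x[0]:x[1],::-1],None,fx=4,fy=4,interpolation=cv2.INTER_CUBIC)[:600])
E
```

```text
time: 13.27
tool_pos: [0.523, -0.1465, 0.4997]
tool_rot: [1.882, 1.57, 1.762]
contact_force: [0.9, -0.1, -0.1]
opening: 0.0139
t 13.27 TCP [ 0.523  -0.1465  0.4997] point [-0.  0. -1.] jawdeg 83.12 F [ 0.9 -0.1 -0.1] open 0.0139 q6 -1.87
```

View pics/zside5.png

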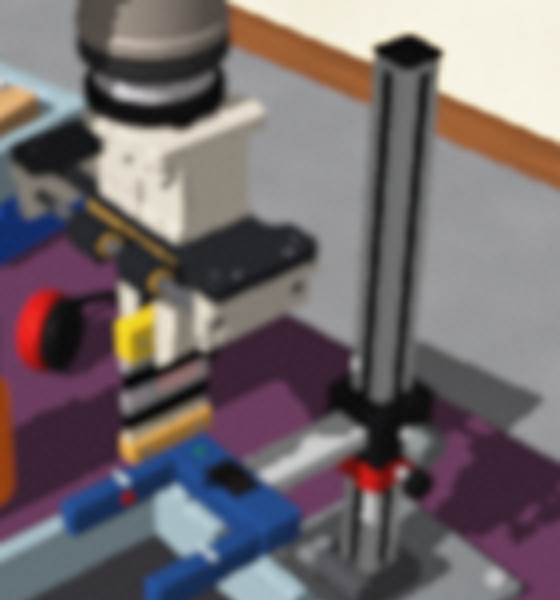

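View pics/ztop5.png

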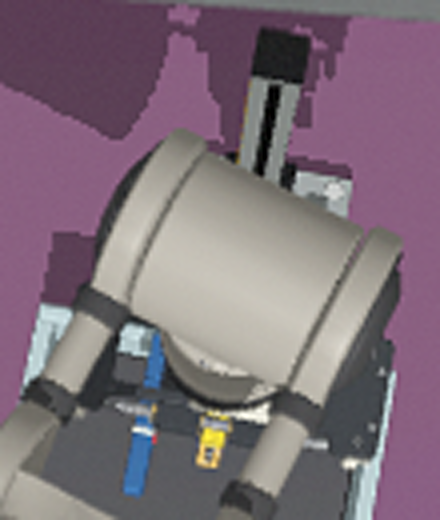

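The plate hangs upright over the fork's gap, with its foot at about (311,179) in the full side view. In the top view the arm hides most of it. I'll check the foot's edge against the prediction.

```bash
python3 - <<'E'
from h import *
S=load("side",5)
br=lambda r,g,b,h:(h[...,0]>10)&(h[...,0]<28)&(h[...,1]>90)&(h[...,2]>110)
for b in blobs(S,(296,328,165,190),br,10): print(b[0],b[1],b[2].round(1).tolist())
a=np.radians(-6.85);ex=np.array([np.cos(a),np.sin(a),0]);ey=np.array([-np.sin(a),np.cos(a),0])
P=np.array([.523,-.1465,.252])
for n,q in(("foot centre-face",P-ey*.007+[0,0,.007]),("bl",P-ey*.007-ex*.03),("br",P-ey*.007+ex*.03),("tl",P-ey*.007-ex*.03+[0,0,.014]),("tr",P-ey*.007+ex*.03+[0,0,.014])): print(n,proj(S,q))
E
```

```text
[310.93939394 178.03787879] 132 [[298.4, 179.6], [321.7, 170.3], [324.2, 176.5], [300.9, 185.8]]
foot centre-face [312.32830327 179.4602995 ]
bl [302.57758011 186.63606169]
br [321.92556829 176.82438005]
tl [302.37180653 182.19624089]
tr [321.9012748  172.41770085]
```

```bash
python3 -m inch '0 1 -10 0 0;0 0 -10 0 0;0 0 -10 0 0;0 0 -6 0 0;0 0 -5 0 0;0 0 -4 0 0;0 0 0 0 0;0 0 0 0 0'; python3 -m inch '0 0 0 0 0;0 0 0 0 0;0 0 0 0 0;0 0 0 0 0;0 0 0 0 0;0 0 0 0 0'; python3 - <<'E'
from h import *
from cell import cams
st()
for n in("side","top"):
    c=cams.read_camera(n);np.savez(f"pics/{n}6.npz",**{k:np.array(v) for k,v in c.items()})
    x=(270,350,120,220) if n=="side" else (290,400,95,225)
    cv2.imwrite(f"pics/z{n}6.png",cv2.resize(c["color"][x[2]:x[3],x[0]:x[1],::-1],None,fx=6,fy=6,interpolation=cv2.INTER_CUBIC)[-600:])
S=load("side",6)
br=lambda r,g,b,h:(h[...,0]>10)&(h[...,0]<28)&(h[...,1]>90)&(h[...,2]>110)
for b in blobs(S,(296,328,170,205),br,10): print(b[0],b[1],b[2].round(1).tolist())
a=np.radians(-6.85);ex=np.array([np.cos(a),np.sin(a),0]);ey=np.array([-np.sin(a),np.cos(a),0])
P=np.array([.523,-.1455,.2062])
for sx in(-1,1): print("pred foot bottom",proj(S,P-ey*.007+sx*ex*.03),"top",proj(S,P-ey*.007+sx*ex*.03+[0,0,.014]))
E
```

```text
time: 14.03
tool_pos: [0.5231, -0.1455, 0.4548]
tool_rot: [1.812, 1.571, 1.692]
contact_force: [0.8, -0.1, -0.9]
opening: 0.0139
time: 14.53
tool_pos: [0.523, -0.1455, 0.4548]
tool_rot: [0.407, 1.571, 0.287]
contact_force: [0.4, -0.0, -1.3]
opening: 0.014
t 14.53 TCP [ 0.523  -0.1455  0.4548] point [ 0.  0. -1.] jawdeg 83.13 F [ 0.4 -0.  -1.3] open 0.0140 q6 -1.86
[303.41176471 172.1372549 ] 51 [[299.0, 170.0], [308.0, 170.0], [308.0, 175.0], [299.0, 175.0]]
[310.63865546 191.78991597] 119 [[299.4, 193.7], [320.8, 184.2], [323.3, 189.9], [301.9, 199.4]]
pred foot bottom [302.95084823 200.41460121] top [302.7538471  196.23385398]
pred foot bottom [321.72435303 190.52547576] top [321.69891758 186.36821466]
```

View pics/zside6.png

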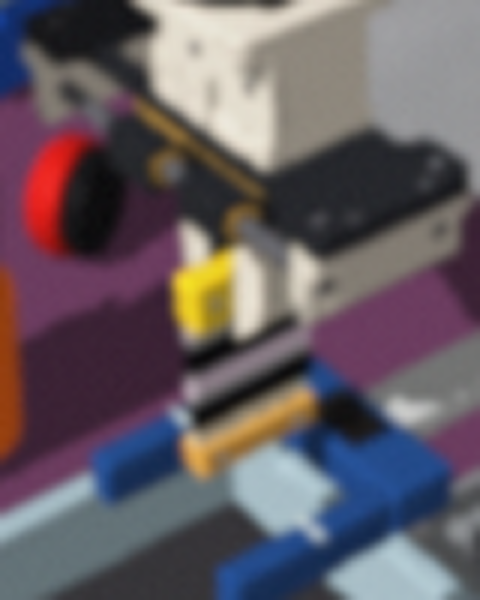

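View pics/ztop6.png

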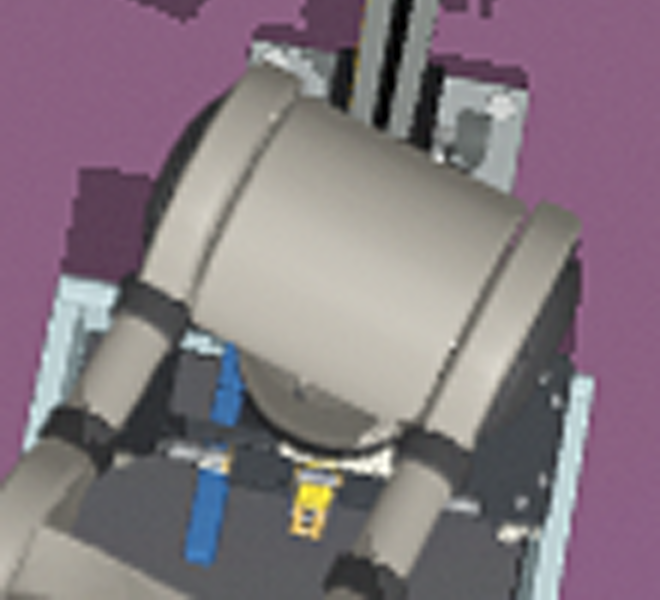

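The foot sits centred over the gap at the beam line, at about (311,192) in the full side view. It is clear of both arms, within about 2 px of the prediction, and the arm is still. I'm handing in.

```bash
python3 -c "
from cell import workorder
print(workorder.hand_in())
from h import *;st()"
```

```text
the job is handed in; nothing more can be done
None
the job is handed in; nothing more can be done
```

I pushed the gate down onto its stop, lifted the two-band plate from the rack and handed in at about 14.6 s with it held still over the fork's gap. No verdict came back, so everything below is from my own checks.

- **Gate:** the fingertips stopped at z = 0.190 m with about 20 N of push. In the picture afterwards the sleeve sits on the red collar.
- **Plate position:** I measured the gap's middle at (0.523, -0.146) m. At the end the tool stood at (0.523, -0.1455) m, with the plate's underside about 16 mm above the arms and its width in line with them to within about 0.1°. The height comes from how the plate sat when I gripped it.
- **Hold:** the fingers were closed on the 14 mm grip, set to 30 N, with no contact force beyond the plate's weight.
- **Other objects:** I saw nothing else disturbed in the pictures. I did not re-measure those objects at the end.

**Disagreement between checks:** the side camera put the lowered pad about 3 px higher than expected, roughly 5 mm. It also put the plate's foot about 1–2 px off its predicted place. If both shifts are real, the gap above the arms is nearer 12 mm than 16, still inside the 4 to 30 mm allowed. In the final top view the arm hid most of the plate, so it could not confirm the position from above.

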